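# Make up the home and travel shoe-care kits

## Task

Make up the two shoe-care kits on the ledge: put the large polish tin and the large brush in the pine home tray, and the small tin, the small brush and the shoehorn in the grey moulded travel tray. Each thing must lie flat in the recess cut to its shape, lids up and bristles down, with nothing left standing on a tray's edge. Leave the key dish with its keys and the bottle of cleaner as they are.

Things in the scene. Friction and masses are not known exactly. Their poses are not given: they have to be found in the camera images.
- large_brush_c (a point): Centre (23 mm over its underside) of the larger shoe brush: 130 long (its x) x 44 wide (y) x 46 high (mm), standing on its dark hair, z up. The top 21 mm is a wooden block with straight sides and half-round ends, gripped across its 44 mm width; the hair below is firm, 37 wide. About 120 g. Loose, long axis within 25 degrees of the world's x.
- small_brush_c (a point): Centre (half-way up, 19 mm over its underside) of the smaller shoe brush, of the same pattern: 90 long (its x) x 34 wide (its y) x 38 high (mm), z up; the top 18 mm is the wooden block, gripped across its 34 mm width. About 60 g. Loose on the ledge, long axis roughly along the world's x (within 25 degrees).
- large_tin_c (a point): Centre (14 mm over its underside) of the larger closed round polish tin: 60 diameter x 28 high (mm), steel with a knurled dark screw cap as its upper half, z up (cap up). About 100 g. Loose on the ledge, any yaw.
- small_tin_c (a point): Centre (12 mm over its underside) of the smaller closed round polish tin: 42 diameter x 24 high (mm), same pattern, z up (cap up). About 50 g. Loose on the ledge, any yaw.
- shoehorn_c (a point): Middle (9 mm over its underside) of the red plastic shoehorn, hollow side down, z up: 130 mm long (its x), 38 at its widest. From x -65 to +12 it is a straight grip 20 wide (y) x 18 high, from there to +65 a thin flared trough 17 falling to 6 high. This point is on the grip, near the centre of mass: pinch across the 20 mm here. 30 g. Loose, lies within 25 degrees of the world's x.
- home_tray: Pine home tray, 172 (its x) x 174 (y) x 16 mm high, fixed, on the side where the travel tray is not; origin at the centre of its underside, z up, yaw within 15 degrees. Recesses 8 deep (floors 8 over the underside): rectangle 150 (x) x 62 (y) centred at x 0, y -45 for the large brush; round, diameter 80, at x 0, y +38 for the large tin.
- travel_tray: Charcoal-grey moulded travel-case tray, 196 (its x) x 148 (y) x 15 mm high, fixed, left or right of the robot; origin at the centre of its underside, z up, yaw within 15 degrees. Recesses 7 deep (floors 8 over the underside): rectangle 150 (x) x 56 (y) at x 0, y -37 for the shoehorn; rectangle 108 (x) x 52 (y) at x -34, y +34 for the small brush; round, diameter 60, at x +58, y +34 for the small tin.
- dish: Bystander: grey ceramic dish, 120 diameter x 26 mm high, origin at the centre of its underside, standing beyond the outer side of one of the trays. Leave alone.
- keys: Bystander: steel key ring with two keys, about 65 mm long, lying in the dish. Leave alone.
- cleaner: Bystander: upright bottle of shoe cleaner, 48 diameter x 125 mm high, origin at the centre of its underside, standing beyond the outer side of one of the trays. Leave alone.
Not all that is in view belongs to the job. Leave any blue or red look-alike of the part that bears large_brush_c alone.

How it is judged:
At the end, for the whole second after the job is handed in: Each thing rests on the floor of its own recess in its own tray (centre within 13 mm of the recess centre along each tray axis, shoehorn 17; height within 4 mm), upright within 0.12 rad, brushes and shoehorn along the recess within 0.3 rad either way round, all released and still (x of large_brush_c in the frame of home_tray between -0.013 and 0.013 m and y of large_brush_c in the frame of home_tray between -0.058 and -0.032 m and z of large_brush_c in the frame of home_tray between 0.027 and 0.035 m and angle between each of large_brush_c, large_tin_c, shoehorn_c, small_brush_c, small_tin_c's own z axis and vertical below 0.12 rad and angle between the x axis of large_brush_c and the x axis of home_tray, either way round below 0.3 rad and linear speed of each of large_brush, large_tin, shoehorn, small_brush, small_tin below 0.02 m/s and x of large_tin_c in the frame of home_tray between -0.013 and 0.013 m and y of large_tin_c in the frame of home_tray between 0.025 and 0.051 m and z of large_tin_c in the frame of home_tray between 0.018 and 0.026 m and x of shoehorn_c in the frame of travel_tray between -0.017 and 0.017 m and y of shoehorn_c in the frame of travel_tray between -0.054 and -0.02 m and z of shoehorn_c in the frame of travel_tray between 0.013 and 0.021 m and angle between the x axis of each of shoehorn_c, small_brush_c and the x axis of travel_tray, either way round below 0.3 rad and x of small_brush_c in the frame of travel_tray between -0.047 and -0.021 m and y of small_brush_c in the frame of travel_tray between 0.021 and 0.047 m and z of small_brush_c in the frame of travel_tray between 0.023 and 0.031 m and x of small_tin_c in the frame of travel_tray between 0.045 and 0.071 m and y of small_tin_c in the frame of travel_tray between 0.021 and 0.047 m and z of small_tin_c in the frame of travel_tray between 0.016 and 0.024 m); the robot touches nothing.
It fails at once if the key dish is shifted by more than 20 mm (distance of dish from where it was at the start of the episode above 0.02 m).
It fails at once if the keys are shifted by more than 25 mm (distance of keys from where it was at the start of the episode above 0.025 m).
It fails at once if the bottle of cleaner is shifted by more than 20 mm or knocked over (distance of cleaner from where it was at the start of the episode above 0.02 m or angle between cleaner's own z axis and vertical above 0.5 rad).
It also fails if it takes over 112 s, if anything falls off the work surface, if the arm or the gripper's body presses on something with over 40 N, if the wrist force passes 120 N, or if a joint passes its speed limit or range.

## Robot

A 6-joint arm with a two-finger parallel gripper is mounted at the origin on the work surface. World frame = base frame: x ahead of the robot, y to its left, z up, the work surface at z = 0. Lengths are in m, angles in rad, forces in N, time in s.
With the tool pointing down it reaches from about 0.35 to 0.725 m from the base axis. Payload 4.3 kg.
Tool frame: the origin (TCP) lies midway between the tips of the shut fingers; the grasp point (between the pads) lies 19 mm behind it (env.tcp_to_grasp is the distance from the TCP to the grasp point, in m); z points along the fingers, y is the direction in which the jaws open and shut (so a half turn about z gives the same grasp; the last joint's range is limited). The gripper opens to 85 mm and grips with 20 to 120 N. Pads are 22 mm wide; open, the fingers measure 114 mm over their backs; the gripper's body (76 mm by 85 mm) begins 54 mm behind the grasp point. The pads swing forward as they close: fully open they stand 13 mm farther back than shut.
Start: joints at [-1.316, 0.377, 0.081, 1.274, 0, 1.46], TCP at [0.205, -0.537, 0.231] pointing down, gripper open.
Joint ranges: [-2.72, 2.72], [-0.84, 1.66], [-1.02, 1.22], [-1.77, 2.12], [-1.37, 1.28], [-3.14, 3.14]. Speed limits (rad/s): [2.57, 2.57, 3.14, 3.14, 3.14, 3.14].

## Interface

Orientations are given as a unit quaternion [w, x, y, z].
In Python, from rig import readout, viewer, env, finder gives the robot as it stands. The module is installed in compiled form; this text tells all that it offers.
- The arm moves only by the shell command python3 -m crank 'ROWS'. ROWS is JSON, a list that holds one entry, the list of rows, each a list of 7 numbers: the turn, a rotation vector about the tool's x, y, z normalised to -1 to 1, where 1 is 90 degrees, then the shift along the tool's x, y, z normalised to -1 to 1, where 1 is 20 cm, then the opening, from -1 (shut) to 1 (fully open). In form: [[[rx, ry, rz, x, y, z, fingers], ...]]. A call has 1 to 5 rows; each row is the pose to reach, as a shift and turn from the pose measured when the call began, along the tool's axes at that moment; what a row does not reach only later rows make up. A row lasts 1/8 s, in which the tool goes at most 62.5 mm and 10.7 degrees, less where a joint would pass 70% of its speed; a pose out of reach is approached as far as the arm can. A call with a number of a shift or a turn outside -1 to 1 is refused whole. A call with a gripper value outside its range is refused whole. The fingers move at their own pace and stop on an object; the grip force is fixed at half the most. Time passes only in rows, so rows that repeat a pose let the fingers close. It gives the time, the measured TCP pose, the force and the opening at its end, in the units of the state.
- readout.state(): the state, without advancing time (a new reading comes with each control period).
- viewer.capture(name): name is "scene" or "top" or "wrist"; returns a dict with "img" (480x640x3 uint8, blue, green, red), "fx", "fy", "cx", "cy" (pixels), "k1" (the pictures are not rectified: a ray, as slopes to the right and down, at radius r is drawn at 1 + k1 r^2 times it, then the intrinsics apply), "camera_from_world" (4x4, takes a point from world to camera coordinates); the wrist camera has in their place "hand_eye" (4x4, takes a point from camera to tool coordinates, whose origin is the TCP and whose axes are the flange's). Camera axes: x right, y up, looking along -z (the intrinsics and any distortion apply to the point x, -y, -z); pixel columns grow to the right and rows downward; lengths in m; the calibration is good to about 2 mm. A picture is of the moment at which its call begins: read the wrist's pose just before it. There is no depth.
- env.job_done(): hands the job in, once; it reports no verdict.
Trained networks look in the newest picture that a camera, given by its name, has taken for a name from the list of things; names that differ only in an ending like _2 or _b are one class to them, and where a whole thing is asked for, a point or a joint stands for the part that bears it (a point fixed in the world has none). Each returns a list of dicts, best first, with "confidence" (0 to 1); they miss things now and then, are a little off and sometimes report something else, mostly with a low value. They report only what shows in the picture. A call takes as long as a camera call. They do not tell look-alikes from the thing itself.
- finder.spot_in(camera, query): "location" ([x, y, z] in m, in world coordinates, good to about 4 mm: the middle of the surface that is visible of it).
- finder.outline_of(camera, query): "pixels" (480x640 bool, what is visible of it).
- finder.tip_of(camera, query): "location" ([x, y, z] in m, in world coordinates, good to about 4 mm: a listed point, or the origin of a listed thing).
The state is a dict: "time": time; "joint_pos": joint angles; "joint_velocities": joint speeds; "joint_efforts": joint torques, N m; "tool_pos": TCP position; "ee_rot": TCP orientation; "contact_force": force on the tool from outside, world axes, zero at the start; "torque": the same for the moment, N m; "grip_width": opening from 0.0 (shut) to 1.0 (fully open).
Only numpy, scipy, OpenCV 4.12 (cv2) and the standard library are available. Lean on these libraries where they do the work, as an engineer would, in place of code of your own. Each camera call takes 0.05 s, during which the arm holds its last target.

## Working session

There is one attempt and no reset: what is moved stays moved. The work goes in short steps, Python scripts to look and compute and a shell command to move; the robot and the scene stay as the last step left them, time stands still between calls to the robot, and variables do not carry over. Pictures are saved under pics/ and viewed, and the job is handed in when it is done.

```bash
mkdir -p pics; python3 - <<'E'
from rig import readout, viewer, env, finder
import cv2
s=readout.state(); print({k:s[k] for k in s}); print(env.tcp_to_grasp)
for c in ["top","scene"]:
    d=viewer.capture(c); cv2.imwrite(f"pics/{c}0.png",d["img"]); print(c,d["fx"],d["fy"],d["cx"],d["cy"],d["k1"],d["camera_from_world"])
    for q in ["large_brush_c","small_brush_c","large_tin_c","small_tin_c","shoehorn_c","home_tray","travel_tray","dish","cleaner"]:
        print(c,q,[(x["confidence"].__round__(2),[round(float(v),3) for v in x["location"]]) for x in finder.tip_of(c,q)])
print(readout.state()["time"])
E
```

```text
{'time': 0.0, 'joint_pos': array([-1.31628659e+00,  3.78084771e-01,  7.96063063e-02,  1.27437495e+00,
        1.64519506e-05,  1.46050449e+00]), 'joint_velocities': array([-0.00080795, -0.0004119 ,  0.00050416, -0.00052331,  0.00056885,
       -0.00058036]), 'joint_efforts': array([-1.75310528e-03, -4.63598371e+01,  2.69877005e+01,  2.07194343e-02,
       -3.86915881e-04, -1.83559791e-06]), 'tool_pos': array([ 0.20498817, -0.53651833,  0.23034088]), 'ee_rot': array([-1.02646180e-03,  9.83410528e-01,  1.81390949e-01, -6.58982352e-05]), 'contact_force': array([ 0.07939061, -0.00754369, -1.03052281]), 'torque': array([-0.00723818,  0.02125449, -0.03939524]), 'grip_width': 1.001773494748155}
0.0187
top 555.4772580865804 555.4772580865804 314.9957213457462 238.56469541777238 -0.1773667951182965 [[-0.01146733 -0.99988545 -0.00987879 -0.00200968]
 [ 0.98679716 -0.01291229  0.16144547 -0.48472479]
 [-0.16155454 -0.00789702  0.98683219 -1.55694826]
 [ 0.          0.          0.          1.        ]]
top large_brush_c [(0.96, [0.436, -0.019, 0.024]), (0.71, [0.192, -0.29, 0.021]), (0.65, [0.68
[... 765 characters left out ...]
-1.18574603]
 [ 0.          0.          0.          1.        ]]
scene large_brush_c [(0.95, [0.196, -0.288, 0.026]), (0.93, [0.196, 0.278, 0.025]), (0.93, [0.809, 0.088, 0.023]), (0.89, [0.684, -0.356, 0.023]), (0.61, [0.432, -0.017, 0.021])]
scene small_brush_c [(0.92, [0.656, -0.078, 0.023])]
scene large_tin_c [(0.93, [0.666, 0.236, 0.012]), (0.69, [0.654, -0.081, 0.021])]
scene small_tin_c [(0.85, [0.662, 0.074, 0.009])]
scene shoehorn_c [(0.56, [0.645, -0.23, 0.007])]
scene home_tray [(0.93, [0.419, 0.267, -0.001])]
scene travel_tray [(0.97, [0.42, -0.263, -0.002])]
scene dish [(0.68, [0.664, 0.074, 0.01]), (0.64, [0.501, -0.467, -0.003])]
scene cleaner [(0.76, [0.518, 0.474, 0.0])]
1.0
```

View pics/top0.png

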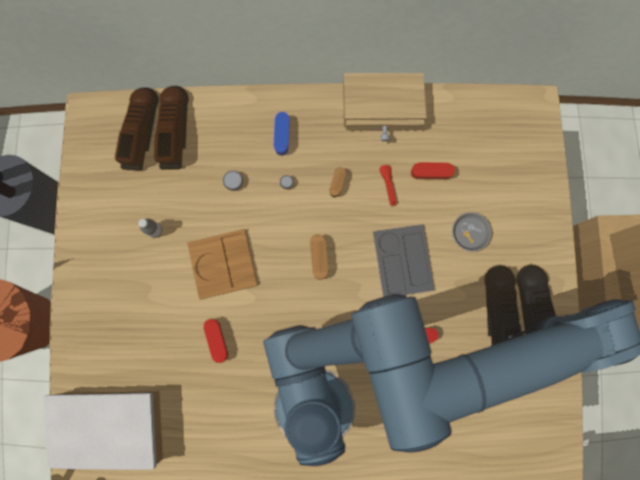

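View pics/scene0.png

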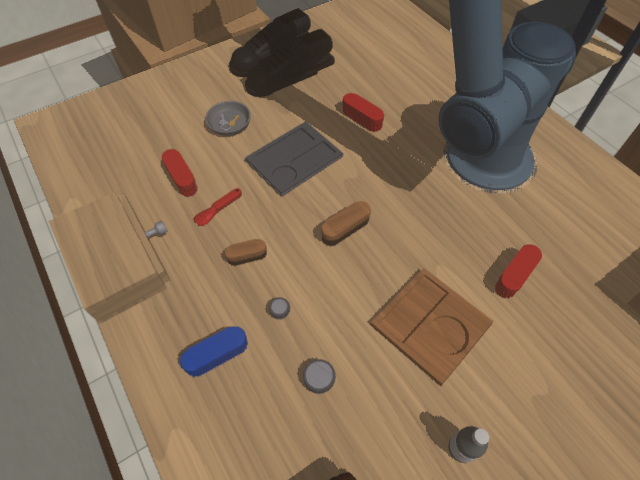

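Large-brush candidates in the top view: wooden at (319,257); red at (433,170), (216,340) and (430,335); blue at (282,133). The wooden one is the part described. I'll check it in a close crop and measure the yaws.

```bash
cat > h.py <<'E'
import numpy as np, cv2, json
from scipy.spatial.transform import Rotation as R
from rig import readout, viewer, env, finder
def K(d): return np.array([[d["fx"],0,d["cx"]],[0,d["fy"],d["cy"]],[0,0,1.]])
def Rq(q): return R.from_quat([q[1],q[2],q[3],q[0]]).as_matrix()
def cfw(d,st=None):
    if "camera_from_world" in d: return np.array(d["camera_from_world"])
    T=np.eye(4);T[:3,:3]=Rq(st["ee_rot"]);T[:3,3]=st["tool_pos"]
    return np.linalg.inv(T@np.array(d["hand_eye"]))
def px2w(d,px,z,st=None):
    px=np.array(px,float).reshape(-1,2); n=(px-[d["cx"],d["cy"]])/[d["fx"],d["fy"]]
    u=n.copy()
    for _ in range(20): u=n/(1+d["k1"]*(u**2).sum(1,keepdims=True))
    M=np.linalg.inv(cfw(d,st)); ray=np.c_[u[:,0],-u[:,1],-np.ones(len(u))]@M[:3,:3].T
    o=M[:3,3]; return o+ray*((z-o[2])/ray[:,2])[:,None]
def w2px(d,P,st=None):
    P=np.array(P,float).reshape(-1,3); M=cfw(d,st); c=P@M[:3,:3].T+M[:3,3]
    u=np.c_[c[:,0]/-c[:,2],-c[:,1]/-c[:,2]]; u=u*(1+d["k1"]*(u**2).sum(1,keepdims=True))
    return u*[d["fx"],d["fy"]]+[d["cx"],d["cy"]]
def local(pose,pts):  # pose x,y,z,yaw
    c,s=np.cos(pose[3]),np.sin(pose[3]); p=np.array(pts,float)
    return np.c_[pose[0]+c*p[:,0]-s*p[:,1],pose[1]+s*p[:,0]+c*p[:,1],pose[2]+p[:,2]]
def go(x,y,z,yawdeg):
    """row numbers from now to TCP x,y,z with tool x at yaw (deg), pointing down"""
    s=readout.state(); A=Rq(s["ee_rot"]); d=A.T@(np.array([x,y,z])-s["tool_pos"])
    w=np.radians(yawdeg); c,si=np.cos(w),np.sin(w)
    B=np.array([[c,si,0],[si,-c,0],[0,0,-1.]])
    r=R.from_matrix(A.T@B).as_rotvec()
    print("row",np.round(np.r_[r/(np.pi/2),d/0.2],3).tolist(), "t",round(s["time"],2))
def st():
    s=readout.state(); A=Rq(s["ee_rot"])
    print("t",round(s["time"],2),"pos",np.round(s["tool_pos"],4),"yaw",round(np.degrees(np.arctan2(A[1,0],A[0,0])),1),"grip",round(s["grip_width"],3),"F",np.round(s["contact_force"],1))
E
python3 - <<'E'
from h import *
H=dict(large_brush_c=.046,small_brush_c=.038,shoehorn_c=.015,home_tray=.016,travel_tray=.015,large_tin_c=.028,small_tin_c=.024)
for cam in ["top","scene"]:
    d=viewer.capture(cam)
    for q,h in H.items():
        for o in finder.outline_of(cam,q)[:2]:
            m=o["pixels"]; ys,xs=np.nonzero(m); 
            w=px2w(d,np.c_[xs,ys],h)[:,:2].astype(np.float32)
            r=cv2.minAreaRect(w*1000)
            mo=np.cov(w.T); e=np.linalg.eigh(mo)[1][:,1]
            print(cam,q,round(o["confidence"],2),len(xs),(round(xs.mean()),round(ys.mean())),[np.round(v,1).tolist() if not isinstance(v,float) else round(v,1) for v in r],"pca",round(np.degrees(np.arctan2(e[1]*np.sign(e[0]),abs(e[0]))),1))
    if cam=="top":
        c=d["img"][215:300,180:460]; cv2.imwrite("pics/crop1.png",cv2.resize(c,None,fx=2.8,fy=2.8,interpolation=cv2.INTER_CUBIC))
E
```

```text
top large_brush_c 0.88 665 (432, 171) [[682.4, -355.3], [126.9, 52.0], 89.8] pca -86.6
top large_brush_c 0.82 657 (318, 256) [[434.8, -15.9], [130.7, 44.0], 5.5] pca 4.6
top small_brush_c 0.87 342 (337, 182) [[652.1, -73.6], [34.7, 94.9], 72.5] pca -16.4
top shoehorn_c 0.82 313 (388, 183) [[646.3, -224.2], [123.1, 34.3], 7.0] pca 11.6
top home_tray 0.72 3529 (222, 264) [[418.6, 264.9], [175.2, 176.7], 12.7] pca -80.2
top travel_tray 0.61 3544 (403, 260) [[420.8, -264.4], [202.3, 157.1], 7.9] pca 12.2
top large_tin_c 0.61 313 (233, 181) [[663.0, 235.0], [55.9, 57.0], 0.8] pca 62.0
top small_tin_c 0.72 168 (287, 182) [[658.0, 74.6], [38.6, 43.0], 89.8] pca 4.1
top small_tin_c 0.39 613 (318, 256) [[436.2, -16.3], [128.7, 44.0], 5.5] pca 4.8
scene large_brush_c 0.83 988 (363, 111) [[204.1, -273.2], [77.9, 144.7], 14.0] pca -88.2
scene large_brush_c 0.79 895 (180, 172) [[684.4, -340.9], [161.8, 44.8], 88.4] pca 86.9
scene small_brush_c 0.9 785 (246, 252) [[656.4, -65.6], [51.7, 87.4], 73.4] pca -16.7
scene shoehorn_c 0.62 564 (217, 207) [[647.4, -226.1], [132.1, 35.7], 13.9] pca 11.9
scene home_tray 0.8 7500 (432, 325) [[417.5, 267.0], [180.4, 178.1], 12.6] pca 35.7
scene travel_tray 0.9 3888 (294, 157) [[419.0, -260.5], [205.1, 161.5], 6.8] pca 8.3
scene travel_tray 0.72 758 (246, 251) [[651.8, -79.7], [53.2, 87.1], 73.4] pca -14.5
scene large_tin_c 0.59 967 (319, 376) [[665.6, 238.2], [66.1, 59.6], 57.2] pca 66.8
scene small_tin_c 0.55 378 (279, 308) [[659.0, 78.4], [46.2, 40.4], 59.3] pca 66.5
scene small_tin_c 0.23 844 (319, 376) [[666.3, 237.7], [60.8, 57.8], 57.1] pca 71.9
```

View pics/crop1.png

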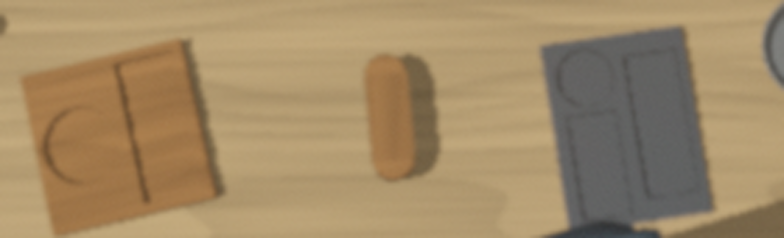

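The crop shows the pine tray on the left, the wooden large brush in the middle (its top-view pixel is 319,257), which is my choice, and the grey tray on the right. Now I'll swing over the travel tray and turn the wrist into the safe joint-6 branch.

```bash
python3 -c "
from h import *
go(.42,-.262,.25,110)"
```

```text
row [-0.0, 0.0, -0.99, 1.494, -0.902, -0.093] t 1.8
```

```bash
python3 -m crank '[[[0,0,-0.9,0.9,-0.55,-0.1,1],[0,0,-0.9,0.9,-0.55,-0.1,1],[0,0,-0.9,0.9,-0.55,-0.1,1],[0,0,-0.9,0.9,-0.55,-0.1,1],[0,0,-0.9,0.9,-0.55,-0.1,1]]]'; python3 -c "
from h import *
go(.42,-.262,.26,160);print(readout.state()['joint_pos'])"
```

```text
time: 2.42
tool_pos: [0.3353, -0.3685, 0.2519]
ee_rot: [0.0, 0.792, 0.61, 0.0]
contact_force: [0.6, -0.2, 0.2]
grip_width: 1.0
row [0.0, 0.001, -0.943, 0.623, 0.273, -0.041] t 2.42
[-9.60104273e-01  2.14768260e-01 -8.93637139e-02  1.26587251e+00
  2.62488115e-04  8.69438041e-01]
```

```bash
python3 -m crank '[[[0,0,-0.943,0.62,0.27,-0.04,1],[0,0,-0.943,0.62,0.27,-0.04,1],[0,0,-0.943,0.62,0.27,-0.04,1],[0,0,-0.943,0.62,0.27,-0.04,1],[0,0,-0.943,0.62,0.27,-0.04,1]]]'; python3 -c "
from h import *
go(.42,-.262,.26,187)"
```

```text
time: 3.05
tool_pos: [0.4196, -0.2621, 0.26]
ee_rot: [0.0, 0.433, 0.902, -0.0]
contact_force: [1.2, 0.6, -0.7]
grip_width: 0.999
row [-0.0, 0.0, -0.647, -0.001, 0.002, -0.0] t 3.05
```

```bash
python3 -m crank '[[[0,0,-0.64,0,0,0,1],[0,0,-0.64,0,0,0,1],[0,0,-0.64,0,0,0,1],[0,0,-0.64,0,0,0,1],[0,0,-0.64,0,0,0,1]]]'; cat > look.py <<'E'
import sys
from h import *
name=sys.argv[1]
s=readout.state(); d=viewer.capture("wrist"); im=d["img"].copy()
for a in sys.argv[2:]:  # x,y,z,yawdeg,lx,ly : rectangle top
    v=[float(t) for t in a.split(",")]; L,W=v[4],v[5]
    if W>0: p=[[L/2,W/2,0],[-L/2,W/2,0],[-L/2,-W/2,0],[L/2,-W/2,0]]
    else: p=[[L/2*np.cos(t),L/2*np.sin(t),0] for t in np.linspace(0,6.28,40)]
    q=w2px(d,local([v[0],v[1],v[2],np.radians(v[3])],p),s)
    cv2.polylines(im,[np.round(q*8).astype(np.int32)],True,(0,255,255),1,cv2.LINE_AA,3)
cv2.imwrite(f"pics/{name}.png",im); st()
E
python3 look.py w1 .42,-.262,.015,7.5,.196,.148 .4247,-.2987,.015,7.5,.15,.056 .3819,-.2327,.015,7.5,.108,.052 .4731,-.2207,.015,7.5,.06,0
```

```text
time: 3.68
tool_pos: [0.4195, -0.2621, 0.2601]
ee_rot: [0.0, -0.021, 1.0, -0.0]
contact_force: [0.0, 0.0, 1.1]
grip_width: 1.001
t 3.73 pos [ 0.4195 -0.2621  0.2601] yaw -177.4 grip 1.003 F [0.3 0.3 0.4]
```

View pics/w1.png

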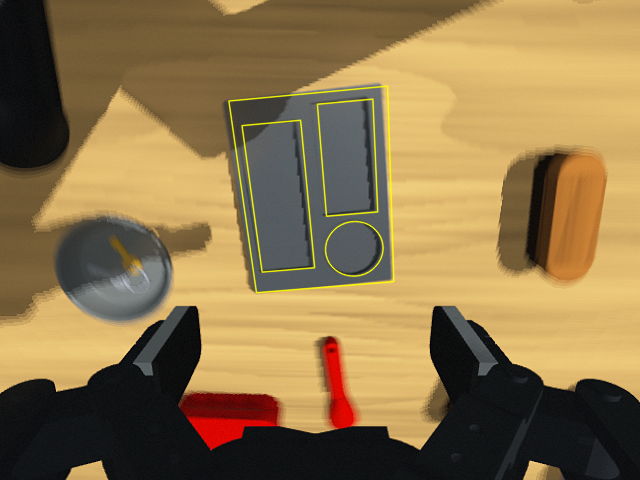

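The travel-tray overlay at (0.420, -0.262), yaw 7.5° fits its edges, with the recesses at px (277,195), (346,157) and (354,249). Next, the large brush.

```bash
python3 -c "
from h import *
go(.435,-.018,.18,185)"
```

```text
row [-0.001, 0.0, -0.027, -0.133, 1.216, 0.399] t 3.73
```

```bash
python3 -m crank '[[[0,0,-0.027,-0.1,1,0.2,1],[0,0,-0.027,-0.1,1,0.2,1],[0,0,-0.027,-0.1,1,0.2,1],[0,0,-0.027,-0.1,1,0.2,1]]]'; python3 look.py w2 .435,-.018,.046,5.5,.13,.044 .418,.2655,.016,12.6,.172,.174; python3 -c "
from h import *
go(.435,-.018,.1,185.5)"
```

```text
time: 4.22
tool_pos: [0.4293, -0.0582, 0.2192]
ee_rot: [-0.0, -0.045, 0.999, 0.0]
contact_force: [0.4, -0.7, 0.2]
grip_width: 0.999
t 4.28 pos [ 0.4295 -0.0576  0.2192] yaw -174.8 grip 1.002 F [-0.4  1.7  0.5]
row [0.001, -0.0, -0.004, -0.046, 0.194, 0.596] t 4.28
```

View pics/w2.png

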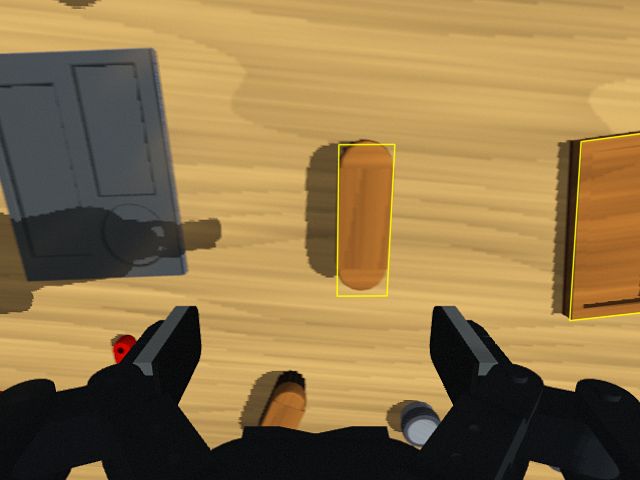

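The picture shows the brush at px (364,215), about 4 mm nearer the robot than my estimate. I'm correcting to (0.431, -0.018), yaw 4.5° and descending.

```bash
python3 -c "
from h import *
go(.431,-.018,.022,184.5)"
```

```text
row [0.001, -0.0, 0.007, -0.026, 0.195, 0.986] t 4.28
```

```bash
python3 -m crank '[[[0,0,0.007,-0.026,0.195,0.3,1],[0,0,0.007,-0.026,0.195,0.6,1],[0,0,0.007,-0.026,0.195,0.8,1],[0,0,0.007,-0.026,0.195,0.986,1],[0,0,0.007,-0.026,0.195,0.986,1]]]'; python3 -c "
from h import *
st()"
```

```text
time: 4.9
tool_pos: [0.4283, -0.0179, 0.02]
ee_rot: [-0.003, -0.038, 0.999, 0.001]
contact_force: [0.3, 0.2, 0.3]
grip_width: 0.995
t 4.9 pos [ 0.4283 -0.0179  0.02  ] yaw -175.6 grip 0.995 F [0.3 0.2 0.3]
```

```bash
python3 -m crank '[[[0,0,0,-0.013,0,-0.01,-1],[0,0,0,-0.013,0,-0.01,-1],[0,0,0,-0.013,0,-0.01,-1],[0,0,0,-0.013,0,-0.01,-1],[0,0,0,-0.013,0,-0.01,-1]]]';  python3 -c "
from h import *
st()"
```

```text
time: 5.52
tool_pos: [0.4331, -0.0183, 0.0239]
ee_rot: [-0.001, -0.038, 0.999, 0.001]
contact_force: [-0.2, 0.1, 5.4]
grip_width: 0.5
t 5.53 pos [ 0.4331 -0.0183  0.0239] yaw -175.6 grip 0.5 F [-0.2  0.1  5.4]
```

```bash
python3 -m crank '[[[0,0,0,0,0,-0.3,-1],[0,0,0,0,0,-0.6,-1],[0,0,0,0,0.3,-0.65,-1],[0,0,0,0,0.6,-0.65,-1],[0,0,0,0,0.9,-0.65,-1]]]';  python3 look.py w3; python3 -c "
from h import *
c,s=np.cos(np.radians(12.6)),np.sin(np.radians(12.6))
print(.418+s*.045,.2655-c*.045)
go(.4298,.2216,.12,192.6)"
```

```text
time: 6.15
tool_pos: [0.4201, 0.1627, 0.1557]
ee_rot: [0.0, -0.038, 0.999, 0.001]
contact_force: [1.4, 0.3, -1.8]
grip_width: 0.501
t 6.2 pos [0.4187 0.17   0.1557] yaw -175.2 grip 0.501 F [ 0.1  6.3 -1.4]
0.4278164458628444 0.22158374571275638
row [0.006, 0.001, -0.087, -0.077, 0.251, 0.181] t 6.2
```

View pics/w3.png

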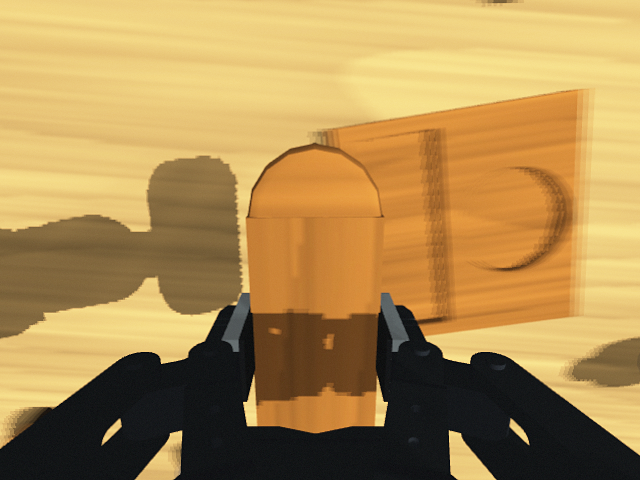

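```bash
python3 -m crank '[[[0.006,0,-0.087,-0.077,0.251,0.18,-1],[0.006,0,-0.087,-0.077,0.251,0.18,-1],[0.006,0,-0.087,-0.077,0.251,0.18,-1],[0.006,0,-0.087,-0.077,0.251,0.18,-1],[0.006,0,-0.087,-0.077,0.251,0.18,-1]]]';  python3 look.py w4 .418,.2655,.016,12.6,.172,.174 .4278,.2216,.016,12.6,.15,.062 ; python3 -c "
from h import *
go(.4295,.2216,.033,192.6)"
```

```text
time: 6.82
tool_pos: [0.4303, 0.2206, 0.1209]
ee_rot: [0.001, -0.109, 0.994, -0.0]
contact_force: [0.5, 0.2, -0.4]
grip_width: 0.5
t 6.88 pos [0.4303 0.2207 0.1208] yaw -167.5 grip 0.502 F [ 0.1 -0.7 -0.7]
row [-0.0, 0.001, -0.001, 0.004, 0.005, 0.439] t 6.88
```

View pics/w4.png

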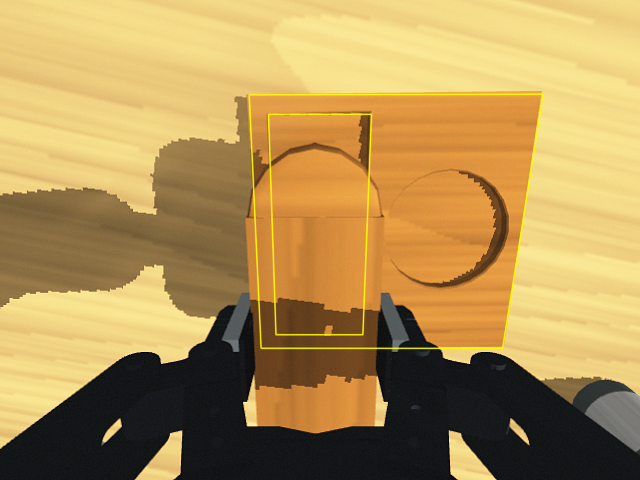

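The tray overlay fits (rim px 248-541, recess 268-371), so I'm lowering.

```bash
python3 -m crank '[[[0,0,0,0.004,0.005,0.15,-1],[0,0,0,0.004,0.005,0.3,-1],[0,0,0,0.004,0.005,0.4,-1],[0,0,0,0.004,0.005,0.437,-1],[0,0,0,0.004,0.005,0.437,-1]]]'; python3 -c "
from h import *
st()"
```

```text
time: 7.5
tool_pos: [0.4296, 0.2212, 0.0336]
ee_rot: [0.001, -0.109, 0.994, -0.0]
contact_force: [0.0, -0.0, -1.1]
grip_width: 0.499
t 7.5 pos [0.4296 0.2212 0.0336] yaw -167.5 grip 0.499 F [ 0.  -0.  -1.1]
```

```bash
python3 -m crank '[[[0,0,0,0,0,0.008,-1],[0,0,0,0,0,0.008,-1],[0,0,0,0,0,0.008,0.6],[0,0,0,0,0,0.008,0.6],[0,0,0,0,0,0.008,0.6]]]'; python3 -c "
from h import *
st();go(.664,.236,.15,180)"
```

```text
time: 8.12
tool_pos: [0.4298, 0.2214, 0.0321]
ee_rot: [0.001, -0.109, 0.994, -0.0]
contact_force: [-0.2, 0.0, -0.2]
grip_width: 0.804
t 8.12 pos [0.4298 0.2214 0.0321] yaw -167.5 grip 0.804 F [-0.2  0.  -0.2]
row [-0.0, 0.001, 0.139, -1.161, -0.182, -0.587] t 8.12
```

```bash
python3 -m crank '[[[0,0,0,0,0,-0.3,0.6],[0,0,0,-0.2,0,-0.6,1],[0,0,0,-0.6,-0.1,-0.7,1],[0,0,0,-0.9,-0.2,-0.7,1],[0,0,0,-1,-0.2,-0.7,1]]]'; python3 -m crank '[[[0,0,0,-0.2,0,0,1],[0,0,0,-0.2,0,0,1],[0,0,0,-0.2,0,0,1]]]';python3 look.py w5 .664,.236,.028,0,.06,0 ; python3 -c "
from h import *
go(.664,.236,.006,192.6)"
```

```text
time: 8.75
tool_pos: [0.6361, 0.225, 0.1735]
ee_rot: [0.002, -0.108, 0.994, 0.0]
contact_force: [0.6, 0.8, 0.2]
grip_width: 1.002
time: 9.12
tool_pos: [0.6743, 0.2336, 0.1731]
ee_rot: [0.002, -0.108, 0.994, -0.0]
contact_force: [-0.8, -0.4, 0.5]
grip_width: 0.998
t 9.18 pos [0.674  0.2337 0.1737] yaw -167.6 grip 0.996 F [-0.4 -0.8 -0.3]
row [-0.0, 0.002, -0.002, 0.049, 0.023, 0.838] t 9.18
```

View pics/w5.png

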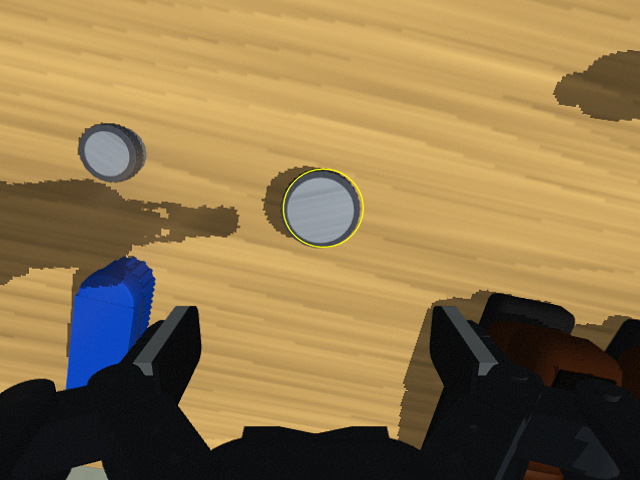

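The overlay circle matches the tin at px (322,209). Descending.

```bash
python3 -m crank '[[[0,0,0,0.05,0.022,0.3,1],[0,0,0,0.05,0.022,0.6,1],[0,0,0,0.05,0.022,0.8,1],[0,0,0,0.05,0.022,0.838,1],[0,0,0,0.05,0.022,0.838,1]]]'; python3 -c "
from h import *
st();go(.664,.236,.006,192.6)"
```

```text
time: 9.8
tool_pos: [0.6638, 0.236, 0.0075]
ee_rot: [0.002, -0.109, 0.994, 0.0]
contact_force: [0.4, 0.8, 0.3]
grip_width: 0.999
t 9.8 pos [0.6638 0.236  0.0075] yaw -167.5 grip 0.999 F [0.4 0.8 0.3]
row [-0.0, 0.003, -0.001, -0.001, -0.0, 0.008] t 9.8
```

```bash
python3 -m crank '[[[0,0,0,0,0,0.006,-1],[0,0,0,0,0,0.006,-1],[0,0,0,0,0,0.006,-1],[0,0,0,0,0,0.006,-1]]]'; python3 -c "
from h import *
st()
c,s=np.cos(np.radians(12.6)),np.sin(np.radians(12.6))
print(.418-s*.038,.2655+c*.038)
go(.4097,.3026,.12,192.6)"
```

```text
time: 10.3
tool_pos: [0.6661, 0.2366, 0.0097]
ee_rot: [0.005, -0.109, 0.994, 0.0]
contact_force: [0.1, -0.1, 6.7]
grip_width: 0.672
t 10.3 pos [0.6661 0.2366 0.0097] yaw -167.5 grip 0.672 F [ 0.1 -0.1  6.7]
0.40971055682693136 0.30258483695367244
row [-0.0, 0.006, -0.002, 1.175, 0.599, -0.563] t 10.3
```

```bash
python3 -m crank '[[[0,0,0,0,0,-0.25,-1],[0,0,0,0.2,0,-0.5,-1],[0,0,0,0.5,0.3,-0.57,-1],[0,0,0,0.8,0.5,-0.57,-1],[0,0,0,1,0.6,-0.57,-1]]]'; python3 -m crank '[[[0,0,0,0.3,0.0,0,-1],[0,0,0,0.3,0.0,0,-1],[0,0,0,0.3,0,0,-1]]]';python3 look.py w6 .4097,.3026,.016,0,.08,0 .4278,.2216,.054,12.6,.13,.044; python3 -c "
from h import *
go(.4097,.3026,.018,192.6)"
```

```text
time: 10.92
tool_pos: [0.4577, 0.307, 0.1232]
ee_rot: [0.007, -0.109, 0.994, 0.001]
contact_force: [0.3, 1.1, -1.1]
grip_width: 0.676
time: 11.3
tool_pos: [0.4, 0.2946, 0.1236]
ee_rot: [0.008, -0.109, 0.994, 0.002]
contact_force: [0.6, 0.8, -0.6]
grip_width: 0.673
t 11.35 pos [0.4012 0.2949 0.1238] yaw -167.6 grip 0.673 F [ 0.9 -0.3 -0.5]
row [0.001, 0.011, -0.002, -0.041, 0.027, 0.53] t 11.35
```

View pics/w6.png

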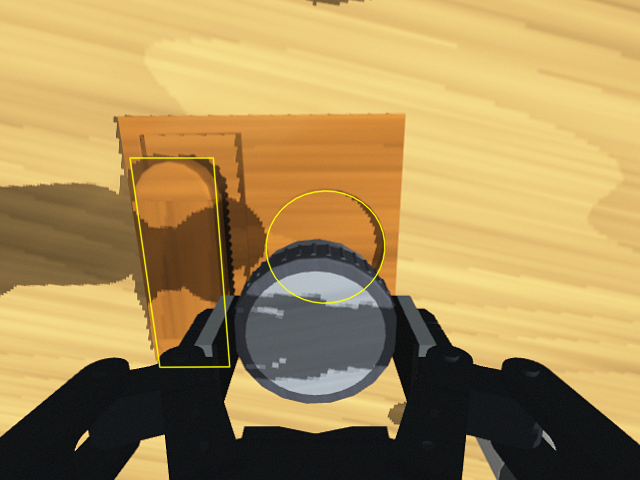

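The large brush sits in its recess on the overlay. Lowering the tin.

```bash
python3 -m crank '[[[0,0.011,0,-0.041,0.027,0.15,-1],[0,0.011,0,-0.041,0.027,0.3,-1],[0,0.011,0,-0.041,0.027,0.45,-1],[0,0.011,0,-0.041,0.027,0.52,-1],[0,0.011,0,-0.041,0.027,0.525,-1]]]'; python3 -c "
from h import *
st();go(.4097,.3026,.0175,192.6)"
```

```text
time: 11.98
tool_pos: [0.4111, 0.3028, 0.0189]
ee_rot: [0.0, -0.108, 0.994, 0.001]
contact_force: [-0.3, 0.2, 0.2]
grip_width: 0.666
t 11.97 pos [0.4111 0.3028 0.0189] yaw -167.6 grip 0.666 F [-0.3  0.2  0.2]
row [0.002, 0.0, -0.002, 0.007, 0.0, 0.007] t 11.97
```

```bash
python3 -m crank '[[[0,0,0,0.007,0,0.007,-1],[0,0,0,0.007,0,0.007,-1],[0,0,0,0.007,0,0.007,0.7],[0,0,0,0.007,0,0.007,0.7],[0,0,0,0.007,0,0.007,0.7]]]'; python3 -m crank '[[[0,0,0,0,0,-0.2,0.75],[0,0,0,0,0,-0.5,0.8],[0,0,0,0,0,-0.6,1],[0,0,0,0,0,-0.7,1]]]';python3 look.py w7 .4097,.3026,.036,0,.06,0 .4278,.2216,.054,12.6,.13,.044; python3 -c "
from h import *
go(.661,.0745,.15,180)"
```

```text
time: 12.6
tool_pos: [0.4098, 0.3026, 0.0177]
ee_rot: [0.0, -0.108, 0.994, 0.001]
contact_force: [0.3, 0.4, 0.2]
grip_width: 0.852
time: 13.1
tool_pos: [0.4101, 0.3024, 0.1592]
ee_rot: [0.001, -0.108, 0.994, 0.002]
contact_force: [1.1, 0.1, -0.4]
grip_width: 0.999
t 13.15 pos [0.4112 0.3031 0.1615] yaw -167.6 grip 1.001 F [0.2 0.7 1.4]
row [0.003, 0.003, 0.138, -0.974, -1.385, 0.058] t 13.15
```

View pics/w7.png

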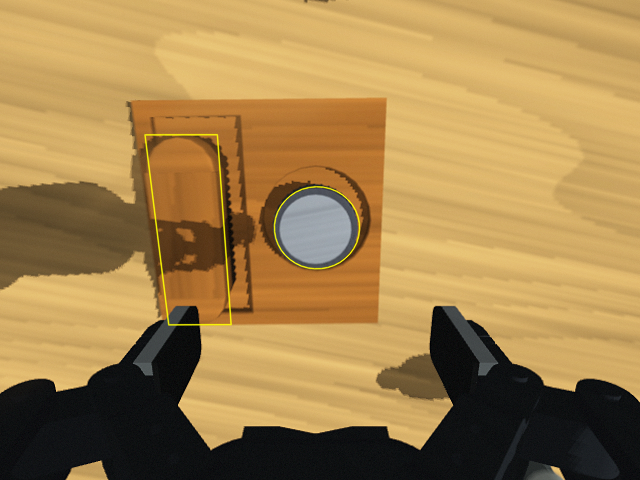

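Both home-tray parts match their overlays (tin px 317,228, brush 188,229). On to the small tin.

```bash
python3 -m crank '[[[0,0,0.05,-0.6,-1,0,1],[0,0,0.05,-0.6,-1,0,1],[0,0,0.05,-0.6,-1,0,1],[0,0,0.05,-0.6,-1,0,1],[0,0,0.05,-0.6,-1,0,1]]]'; python3 -c "
from h import *
go(.661,.0745,.16,187.5)"
```

```text
time: 13.78
tool_pos: [0.5735, 0.1309, 0.1605]
ee_rot: [0.003, -0.067, 0.998, 0.002]
contact_force: [-0.9, 1.2, -0.6]
grip_width: 0.998
row [0.002, 0.004, 0.002, -0.396, -0.338, 0.004] t 13.78
```

```bash
python3 -m crank '[[[0.002,0.004,0,-0.396,-0.338,0.004,1],[0.002,0.004,0,-0.396,-0.338,0.004,1],[0.002,0.004,0,-0.396,-0.338,0.004,1],[0.002,0.004,0,-0.396,-0.338,0.004,1]]]'; python3 look.py w8 .661,.0745,.024,0,.042,0  .6555,-.077,.038,-17,.09,.034; python3 -c "
from h import *
go(.661,.0745,.0085,187.5)"
```

```text
time: 14.28
tool_pos: [0.6597, 0.0756, 0.1593]
ee_rot: [-0.001, -0.067, 0.998, 0.001]
contact_force: [0.2, 0.6, -0.2]
grip_width: 0.997
t 14.32 pos [0.6595 0.0759 0.1596] yaw -172.3 grip 1.001 F [-1.   0.7  0.6]
row [0.001, -0.001, 0.003, -0.008, -0.009, 0.756] t 14.32
```

View pics/w8.png

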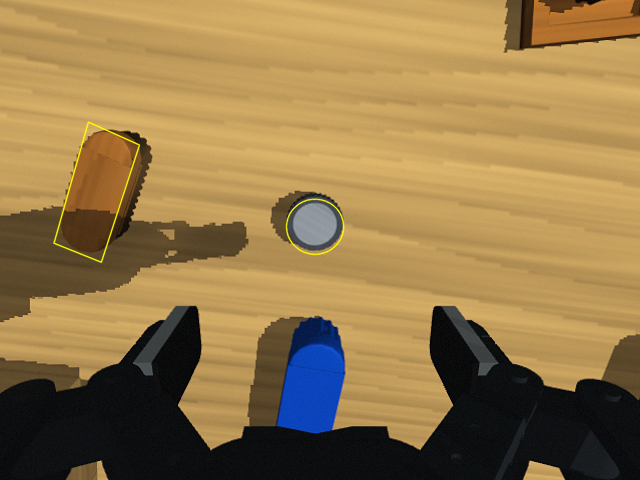

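The tin is at px (314,225), within 2 mm of the overlay. Descending.

```bash
python3 -m crank '[[[0,0,0,-0.001,-0.008,0.3,1],[0,0,0,-0.001,-0.008,0.6,1],[0,0,0,-0.001,-0.008,0.7,1],[0,0,0,-0.001,-0.008,0.75,1],[0,0,0,-0.001,-0.008,0.755,1]]]'; python3 -m crank '[[[0,0,0,0,0,0,-1],[0,0,0,0,0,0,-1],[0,0,0,0,0,0,-1],[0,0,0,0,0,0,-1],[0,0,0,0,0,0,-1]]]'; python3 -c "
from h import *
st()
go(.4731,-.2207,.12,187.5)"
```

```text
time: 14.95
tool_pos: [0.6593, 0.0753, 0.0092]
ee_rot: [-0.001, -0.068, 0.998, 0.001]
contact_force: [-0.4, -0.4, 0.8]
grip_width: 0.996
time: 15.58
tool_pos: [0.6607, 0.0753, 0.0109]
ee_rot: [0.001, -0.068, 0.998, 0.001]
contact_force: [-0.0, -0.0, 5.4]
grip_width: 0.462
t 15.57 pos [0.6607 0.0753 0.0109] yaw -172.2 grip 0.462 F [-0.  -0.   5.4]
row [0.001, 0.001, 0.003, 1.129, -1.339, -0.549] t 15.57
```

```bash
python3 -m crank '[[[0,0,0,0,0,-0.25,-1],[0,0,0,0.1,-0.1,-0.55,-1],[0,0,0,0.5,-0.5,-0.6,-1],[0,0,0,0.8,-0.8,-0.6,-1],[0,0,0,0.9,-1,-0.6,-1]]]';  python3 -c "
from h import *
st()
go(.4731,-.2207,.12,187.5)"
```

```text
time: 16.2
tool_pos: [0.5363, -0.1003, 0.1294]
ee_rot: [0.001, -0.068, 0.998, 0.0]
contact_force: [0.4, -0.4, -0.8]
grip_width: 0.46
t 16.2 pos [ 0.5363 -0.1003  0.1294] yaw -172.2 grip 0.46 F [ 0.4 -0.4 -0.8]
row [0.0, 0.001, 0.004, 0.395, -0.553, 0.046] t 16.2
```

```bash
python3 -m crank '[[[0,0,0.004,0.395,-0.553,0.046,-1],[0,0,0.004,0.395,-0.553,0.046,-1],[0,0,0.004,0.395,-0.553,0.046,-1],[0,0,0.004,0.395,-0.553,0.046,-1]]]';python3 look.py w9 .4731,-.2207,.015,0,.06,0;  python3 -c "
from h import *
go(.4731,-.2207,.019,187.5)"
```

```text
time: 16.7
tool_pos: [0.4729, -0.2211, 0.1201]
ee_rot: [0.001, -0.064, 0.998, 0.001]
contact_force: [-0.2, 0.1, -0.2]
grip_width: 0.461
t 16.75 pos [ 0.4734 -0.2202  0.1201] yaw -172.5 grip 0.462 F [ 0.1 -0.6 -0.3]
row [0.001, 0.002, -0.0, 0.003, -0.003, 0.505] t 16.75
```

View pics/w9.png

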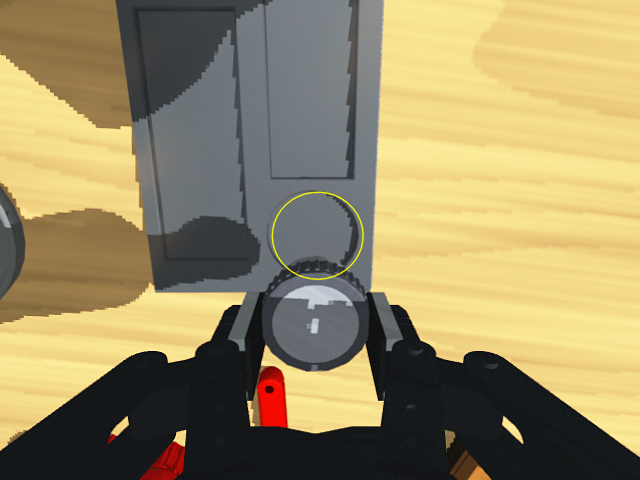

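The recess sits about 4 px left of the overlay, roughly 2.5 mm toward -y. I'll shift y and lower.

```bash
python3 -m crank '[[[0,0,0,0.003,-0.014,0.15,-1],[0,0,0,0.003,-0.014,0.3,-1],[0,0,0,0.003,-0.014,0.45,-1],[0,0,0,0.003,-0.014,0.5,-1],[0,0,0,0.003,-0.014,0.505,-1]]]'; python3 -c "
from h import *
st()"
```

```text
time: 17.38
tool_pos: [0.4741, -0.2216, 0.0194]
ee_rot: [0.001, -0.066, 0.998, 0.001]
contact_force: [-0.1, -1.0, -0.2]
grip_width: 0.459
t 17.38 pos [ 0.4741 -0.2216  0.0194] yaw -172.4 grip 0.459 F [-0.1 -1.  -0.2]
```

```bash
python3 -m crank '[[[0,0,0,0.002,-0.004,0.003,-1],[0,0,0,0.002,-0.004,0.003,0.4],[0,0,0,0.002,-0.004,0.003,0.4],[0,0,0,0,0,0.003,0.4]]]'; python3 -m crank '[[[0,0,0,0,0,-0.2,0.4],[0,0,0,-0.1,0,-0.5,0.8],[0,0,0,-0.2,0,-0.7,1],[0,0,0,-0.3,0.1,-0.7,1],[0,0,0,-0.3,0.1,-0.7,1]]]';python3 look.py w10 .4731,-.2207,.032,0,.042,0;  python3 -c "
from h import *
go(.6555,-.077,.16,163)"
```

```text
time: 17.88
tool_pos: [0.4743, -0.2218, 0.019]
ee_rot: [0.001, -0.066, 0.998, 0.001]
contact_force: [-0.0, 0.6, -0.5]
grip_width: 0.697
time: 18.5
tool_pos: [0.5319, -0.1935, 0.1598]
ee_rot: [0.002, -0.067, 0.998, 0.001]
contact_force: [-0.1, 0.4, -0.1]
grip_width: 0.999
t 18.55 pos [ 0.5307 -0.194   0.159 ] yaw -172.3 grip 0.995 F [-0.2  0.3  0.2]
row [0.001, 0.001, 0.274, -0.696, 0.497, -0.002] t 18.55
```

View pics/w10.png

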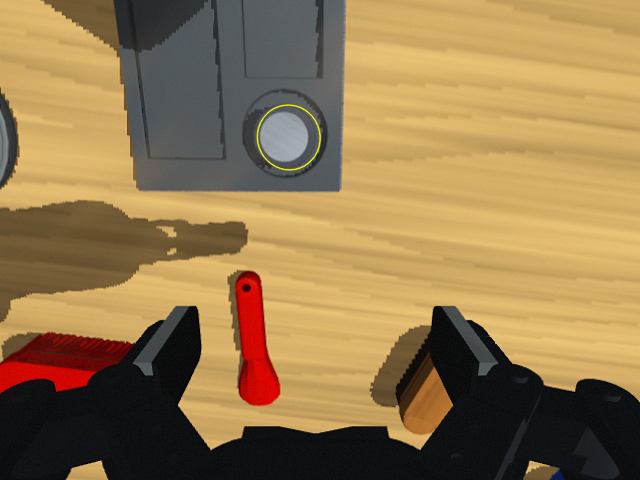

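The small tin lies in its round recess at px (284,137). Now the small brush.

```bash
python3 -m crank '[[[0,0,0.27,-0.69,0.5,-0.05,1],[0,0,0.27,-0.69,0.5,-0.05,1],[0,0,0.27,-0.69,0.5,-0.05,1],[0,0,0.27,-0.69,0.5,-0.05,1],[0,0,0.27,-0.69,0.5,-0.05,1]]]';python3 look.py w11 .6555,-.077,.038,-17,.09,.034;  python3 -c "
from h import *
go(.6555,-.077,.019,163)"
```

```text
time: 19.18
tool_pos: [0.6529, -0.0773, 0.1685]
ee_rot: [-0.0, 0.145, 0.989, 0.001]
contact_force: [-0.7, 1.4, -0.7]
grip_width: 0.999
t 19.23 pos [ 0.6527 -0.0776  0.1688] yaw 163.3 grip 1.001 F [ 0.1  0.2 -0.1]
row [0.001, -0.0, 0.003, -0.013, 0.006, 0.749] t 19.23
```

View pics/w11.png

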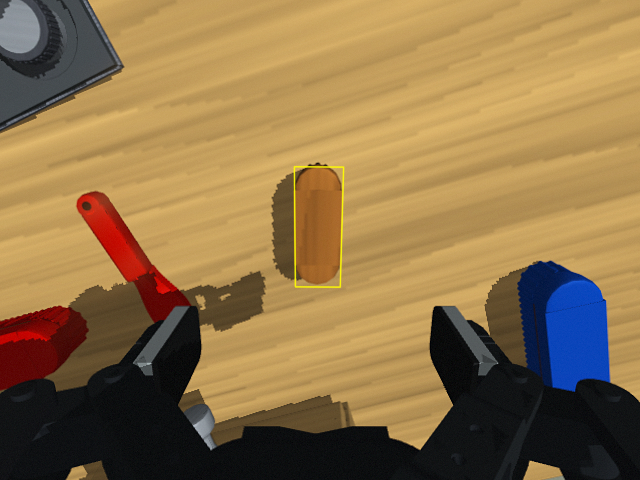

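The brush is at px (319,224), about 2 px off the overlay. Descending and gripping.

```bash
python3 -m crank '[[[0,0,0,-0.006,0.006,0.3,1],[0,0,0,-0.006,0.006,0.55,1],[0,0,0,-0.006,0.006,0.7,1],[0,0,0,-0.006,0.006,0.745,1],[0,0,0,-0.006,0.006,0.748,1]]]'; python3 -m crank '[[[0,0,0,0,0,0,-1],[0,0,0,0,0,0,-1],[0,0,0,0,0,0,-1],[0,0,0,0,0,0,-1],[0,0,0,0,0,0,-1]]]'; python3 -c "
from h import *
st()"
```

```text
time: 19.85
tool_pos: [0.6538, -0.0775, 0.0196]
ee_rot: [-0.0, 0.146, 0.989, 0.001]
contact_force: [0.1, 0.6, 1.2]
grip_width: 0.999
time: 20.48
tool_pos: [0.6549, -0.0776, 0.0209]
ee_rot: [0.001, 0.146, 0.989, 0.001]
contact_force: [0.6, 0.2, 5.6]
grip_width: 0.377
t 20.48 pos [ 0.6549 -0.0776  0.0209] yaw 163.2 grip 0.377 F [0.6 0.2 5.6]
```

```bash
python3 -m crank '[[[0,0,0,0,0,-0.25,-1],[0,0,0,0,0,-0.5,-1],[0,0,-0.1,0.3,-0.2,-0.5,-1],[0,0,-0.2,0.6,-0.4,-0.5,-1],[0,0,-0.27,0.9,-0.6,-0.5,-1]]]';  python3 -c "
from h import *
st()
go(.382,-.234,.12,187.5)"
```

```text
time: 21.1
tool_pos: [0.4735, -0.1326, 0.1204]
ee_rot: [0.001, -0.068, 0.998, 0.0]
contact_force: [-0.4, -0.3, 0.5]
grip_width: 0.381
t 21.1 pos [ 0.4735 -0.1326  0.1204] yaw -172.2 grip 0.381 F [-0.4 -0.3  0.5]
row [0.0, 0.001, 0.003, 0.522, -0.44, 0.0] t 21.1
```

```bash
python3 -m crank '[[[0,0,0.003,0.522,-0.44,0,-1],[0,0,0.003,0.522,-0.44,0,-1],[0,0,0.003,0.522,-0.44,0,-1],[0,0,0.003,0.522,-0.44,0,-1],[0,0,0.003,0.522,-0.44,0,-1]]]';python3 look.py w12 .3819,-.2327,.015,7.5,.108,.052;  python3 -c "
from h import *
go(.382,-.234,.0295,187.5)"
```

```text
time: 21.72
tool_pos: [0.3828, -0.2331, 0.12]
ee_rot: [0.001, -0.066, 0.998, 0.0]
contact_force: [-0.1, -0.5, -0.1]
grip_width: 0.386
t 21.77 pos [ 0.3829 -0.233   0.12  ] yaw -172.4 grip 0.386 F [-0.5  0.1 -0.8]
row [0.0, 0.002, 0.002, 0.007, -0.005, 0.453] t 21.77
```

View pics/w12.png

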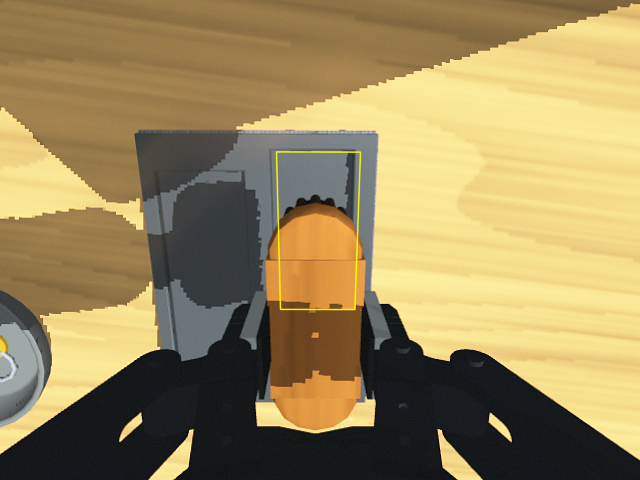

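```bash
python3 look.py w13 .42,-.262,.015,7.5,.196,.148 .4185,-.2645,.015,7.5,.196,.148 ;python3 -c "
import cv2;i=cv2.imread('pics/w13.png')[100:320,120:400];cv2.imwrite('pics/w13c.png',cv2.resize(i,None,fx=2.7,fy=2.7))"
```

```text
t 21.82 pos [ 0.3829 -0.233   0.12  ] yaw -172.3 grip 0.383 F [-0.3 -0.9 -0.7]
```

View pics/w13c.png

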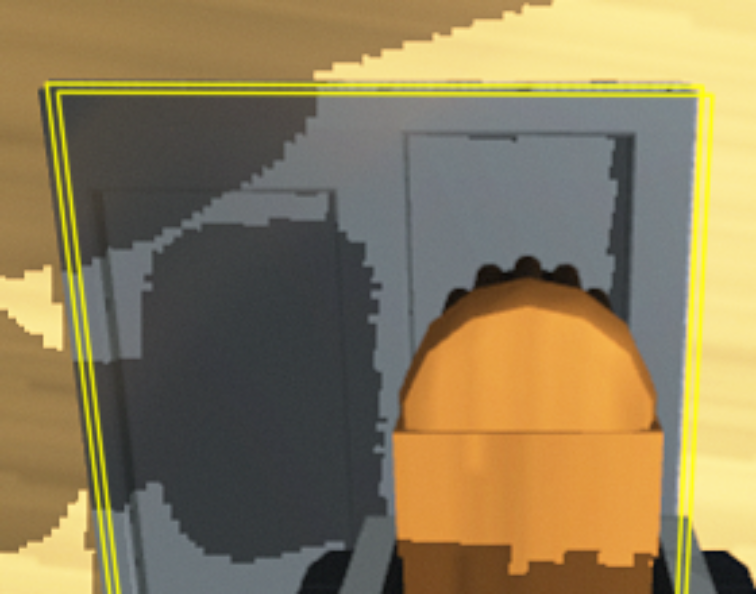

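Against the outer edges the tray is nearer (0.419, -0.265), which puts the brush slot at (0.381, -0.2355). Lowering there.

```bash
python3 -c "
from h import *
go(.3812,-.2355,.0295,187.3)"; python3 -m crank '[[[0,0,0.002,0.009,-0.013,0.15,-1],[0,0,0.002,0.01,-0.014,0.3,-1],[0,0,0.002,0.01,-0.014,0.4,-1],[0,0,0.002,0.01,-0.014,0.448,-1],[0,0,0.002,0.01,-0.014,0.452,-1]]]'; python3 -c "
from h import *
st();go(.3812,-.2355,.0288,187.3)"
```

```text
row [0.0, 0.002, 0.004, 0.011, -0.012, 0.452] t 21.82
time: 22.45
tool_pos: [0.3821, -0.2356, 0.0295]
ee_rot: [0.001, -0.066, 0.998, 0.0]
contact_force: [0.7, -0.5, -0.7]
grip_width: 0.382
t 22.45 pos [ 0.3821 -0.2356  0.0295] yaw -172.4 grip 0.382 F [ 0.7 -0.5 -0.7]
row [0.0, 0.002, 0.003, 0.005, 0.001, 0.004] t 22.45
```

```bash
python3 -m crank '[[[0,0,0,0.004,0,0.004,-1],[0,0,0,0.004,0,0.004,0.4],[0,0,0,0.004,0,0.004,0.4],[0,0,0,0.004,0,0.004,0.4]]]'; python3 -m crank '[[[0,0,0,0,0,-0.2,0.4],[0,0,0,-0.1,0,-0.5,0.8],[0,0,0,-0.2,0,-0.7,1],[0,0,0,-0.3,0,-0.7,1],[0,0,0,-0.3,0,-0.7,1]]]';python3 look.py w14 .419,-.265,.015,7.3,.196,.148 .381,-.2355,.046,7.3,.09,.034 .4722,-.2239,.032,0,.042,0;  python3 -c "
from h import *
go(.646,-.230,.16,192)"
```

```text
time: 22.95
tool_pos: [0.3815, -0.2358, 0.029]
ee_rot: [0.001, -0.066, 0.998, 0.0]
contact_force: [-0.1, 0.2, 0.1]
grip_width: 0.697
time: 23.58
tool_pos: [0.4417, -0.2283, 0.1697]
ee_rot: [0.002, -0.066, 0.998, -0.0]
contact_force: [-1.2, 0.5, -0.4]
grip_width: 0.996
t 23.62 pos [ 0.4403 -0.2279  0.1689] yaw -172.4 grip 0.995 F [-0.6  0.3 -0.1]
row [0.0, 0.001, -0.049, -1.018, -0.146, 0.047] t 23.62
```

View pics/w14.png

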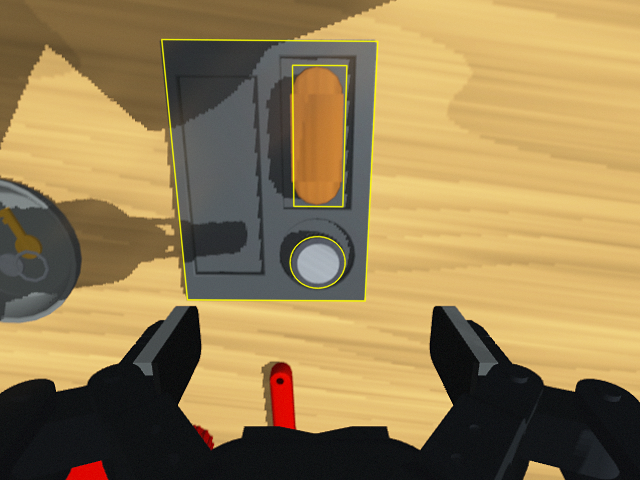

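Small brush (px 318,135) and small tin (318,262) lie in their recesses. Next is the shoehorn, with the jaws half open because the red brush lies close.

```bash
python3 -m crank '[[[0,0,-0.049,-1,-0.146,0.04,0],[0,0,-0.049,-1,-0.146,0.04,0],[0,0,-0.049,-1,-0.146,0.04,0],[0,0,-0.049,-1,-0.146,0.04,0],[0,0,-0.049,-1,-0.146,0.04,0]]]';python3 look.py w15 .646,-.230,.018,12,.13,.02;  python3 -c "
from h import *
go(.646,-.230,.01,192)"
```

```text
time: 24.25
tool_pos: [0.6418, -0.2303, 0.1593]
ee_rot: [-0.0, -0.105, 0.995, 0.001]
contact_force: [-0.5, 1.2, 0.4]
grip_width: 0.506
t 24.3 pos [ 0.6411 -0.2304  0.16  ] yaw -168.0 grip 0.501 F [-0.8  0.7 -0.6]
row [0.001, -0.0, -0.0, -0.025, -0.004, 0.75] t 24.3
```

View pics/w15.png

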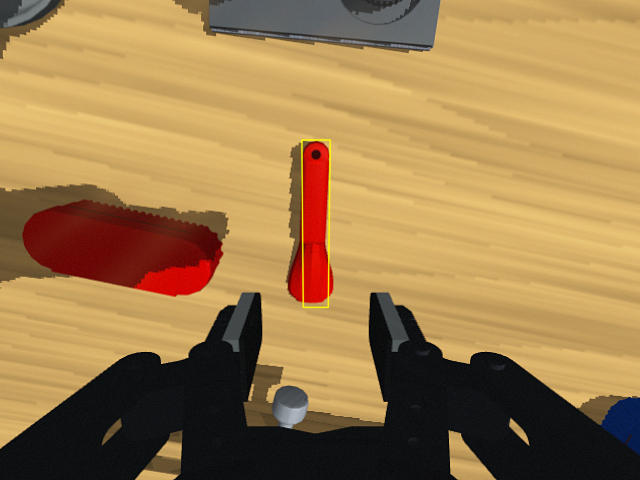

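The shoehorn spans px (316,145)-(311,300), flared end away from the robot, about 1.5° off the overlay. The red brush's end at px 222 is clear of the left finger.

```bash
python3 -c "
from h import *
go(.645,-.231,.01,190.5)"; python3 -m crank '[[[0,0,0.016,-0.02,-0.008,0.3,0],[0,0,0.016,-0.02,-0.008,0.55,0],[0,0,0.016,-0.02,-0.008,0.7,0],[0,0,0.016,-0.02,-0.008,0.745,0],[0,0,0.016,-0.02,-0.008,0.75,0]]]'; python3 -m crank '[[[0,0,0,0,0,0,-1],[0,0,0,0,0,0,-1],[0,0,0,0,0,0,-1],[0,0,0,0,0,0,-1]]]'; python3 -c "
from h import *
st()"
```

```text
row [0.001, -0.0, 0.016, -0.019, -0.008, 0.75] t 24.3
time: 24.92
tool_pos: [0.6444, -0.2312, 0.0106]
ee_rot: [-0.001, -0.091, 0.996, 0.001]
contact_force: [0.2, -0.8, 0.2]
grip_width: 0.495
time: 25.42
tool_pos: [0.6458, -0.2321, 0.0133]
ee_rot: [0.001, -0.091, 0.996, -0.0]
contact_force: [-1.5, -0.4, 6.7]
grip_width: 0.205
t 25.43 pos [ 0.6458 -0.2321  0.0133] yaw -169.5 grip 0.205 F [-1.5 -0.4  6.7]
```

```bash
python3 -m crank '[[[0,0,0,0,0,-0.25,-1],[0,0,0,0.1,0,-0.5,-1],[0,0,0.015,0.4,0,-0.55,-1],[0,0,0.03,0.7,-0.1,-0.55,-1],[0,0,0.035,0.9,-0.1,-0.55,-1]]]';  python3 -c "
from h import *
st()
go(.4237,-.3017,.12,187.3)"
```

```text
time: 26.05
tool_pos: [0.4708, -0.286, 0.1243]
ee_rot: [0.002, -0.063, 0.998, -0.001]
contact_force: [0.5, -0.2, 0.2]
grip_width: 0.206
t 26.05 pos [ 0.4708 -0.286   0.1243] yaw -172.8 grip 0.206 F [ 0.5 -0.2  0.2]
row [-0.002, 0.002, -0.001, 0.244, -0.048, 0.021] t 26.05
```

```bash
python3 -m crank '[[[-0.002,0.002,0,0.244,-0.048,0.02,-1],[-0.002,0.002,0,0.244,-0.048,0.02,-1],[-0.002,0.002,0,0.244,-0.048,0.02,-1],[-0.002,0.002,0,0.244,-0.048,0.02,-1]]]';python3 look.py w16 .4237,-.3017,.015,7.3,.15,.056;  python3 -c "
from h import *
go(.4237,-.3017,.0218,187.3)"
```

```text
time: 26.55
tool_pos: [0.425, -0.3019, 0.1206]
ee_rot: [0.001, -0.064, 0.998, -0.0]
contact_force: [-0.3, -0.8, -0.1]
grip_width: 0.209
t 26.6 pos [ 0.4249 -0.3017  0.1204] yaw -172.7 grip 0.202 F [ 0.4 -1.  -0.7]
row [-0.0, 0.001, 0.0, 0.007, 0.001, 0.493] t 26.6
```

View pics/w16.png

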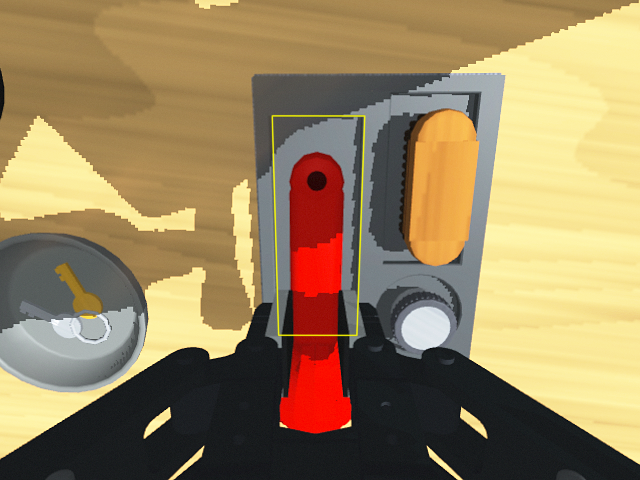

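The overlay matches the long recess (px 272-364 × 116-334), and the shoehorn is level. Lowering.

```bash
python3 -m crank '[[[0,0,0,0.007,0,0.15,-1],[0,0,0,0.007,0,0.3,-1],[0,0,0,0.007,0,0.45,-1],[0,0,0,0.007,0,0.49,-1],[0,0,0,0.007,0,0.494,-1]]]';  python3 -c "
from h import *
st()"
```

```text
time: 27.22
tool_pos: [0.4242, -0.3017, 0.0219]
ee_rot: [0.001, -0.064, 0.998, -0.0]
contact_force: [0.0, 0.3, -1.0]
grip_width: 0.207
t 27.23 pos [ 0.4242 -0.3017  0.0219] yaw -172.6 grip 0.207 F [ 0.   0.3 -1. ]
```

```bash
python3 -m crank '[[[0,0,0,0,0,0.003,-1],[0,0,0,0,0,0.003,-0.1],[0,0,0,0,0,0.003,-0.1],[0,0,0,0,0,0.003,-0.1]]]'; python3 -m crank '[[[0,0,0,0,0,-0.15,-0.1],[0,0,0,0,0,-0.4,0],[0,0,0,-0.1,0.1,-0.7,0.5],[0,0,0,-0.1,0.1,-0.8,1],[0,0,0,-0.1,0.1,-0.9,1]]]';python3 -m crank '[[[0,0,0,0,0,0,1],[0,0,0,0,0,0,1]]]';python3 look.py w17 .419,-.265,.015,7.3,.196,.148 .4237,-.3017,.026,7.3,.13,.02
```

```text
time: 27.72
tool_pos: [0.4244, -0.3018, 0.0215]
ee_rot: [0.001, -0.064, 0.998, -0.0]
contact_force: [0.3, 0.1, 0.0]
grip_width: 0.448
time: 28.35
tool_pos: [0.442, -0.2793, 0.2033]
ee_rot: [0.002, -0.065, 0.998, -0.001]
contact_force: [-0.4, -0.1, -0.7]
grip_width: 1.0
time: 28.6
tool_pos: [0.4417, -0.2791, 0.2025]
ee_rot: [0.001, -0.065, 0.998, -0.001]
contact_force: [-0.1, -0.2, 0.2]
grip_width: 1.002
t 28.65 pos [ 0.4414 -0.279   0.2021] yaw -172.6 grip 0.998 F [-0.1 -0.1 -1. ]
```

View pics/w17.png

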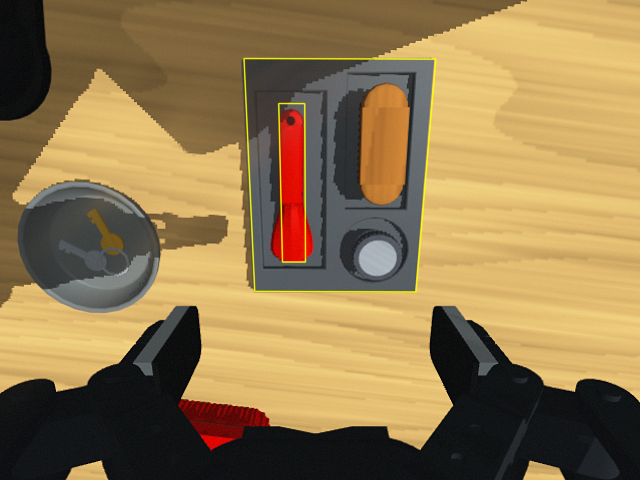

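All three parts lie in their recesses: shoehorn px (292,185), brush (382,145), tin (378,258). I'll do a final numeric check of all five in the tray frames.

```bash
python3 - <<'E'
from h import *
T=dict(home=(.418,.2655,12.6),travel=(.419,-.2645,7.3))
for cam in ["scene","top","wrist"]:
    d=viewer.capture(cam); 
    if cam=="scene": cv2.imwrite("pics/s_end.png",d["img"])
    for q,t,e in [("large_brush_c","home",(0,-45,31)),("large_tin_c","home",(0,38,22)),("small_brush_c","travel",(-34,34,27)),("small_tin_c","travel",(58,34,20)),("shoehorn_c","travel",(0,-37,17)),("dish",None,0),("cleaner",None,0)]:
        for o in finder.tip_of(cam,q):
            p=np.array(o["location"])
            if t is None: print(cam,q,round(o["confidence"],2),np.round(p,3)); continue
            x,y,a=T[t]; a=np.radians(a); v=p[:2]-[x,y]
            l=np.array([np.cos(a)*v[0]+np.sin(a)*v[1],-np.sin(a)*v[0]+np.cos(a)*v[1],p[2]])*1000-e
            if abs(l[:2]).max()<60: print(cam,q,round(o["confidence"],2),"err mm",np.round(l,1))
st()
E
```

```text
scene large_tin_c 0.81 err mm [ 1.7 -3.5 -3.9]
scene small_brush_c 0.64 err mm [ 0.9 -2.7  2.2]
scene small_tin_c 0.55 err mm [ 5.1  3.1 -1.7]
scene shoehorn_c 0.63 err mm [ 0.2 -1.8 -3.6]
scene dish 0.68 [ 0.498 -0.467 -0.002]
scene cleaner 0.57 [ 0.518  0.474 -0.001]
top large_brush_c 0.69 err mm [ 4.3 -3.   1.9]
top large_brush_c 0.52 err mm [  2.3  43.7 -34. ]
top large_tin_c 0.87 err mm [-2.6  0.5 -2.1]
top small_tin_c 0.42 err mm [3.5 4.1 1. ]
top dish 0.71 [ 0.498 -0.469 -0.001]
top cleaner 0.71 [0.524 0.469 0.001]
wrist small_brush_c 0.55 err mm [ 0.8 -0.1  1.1]
wrist small_tin_c 0.98 err mm [-0.4  0.9  1.1]
wrist shoehorn_c 0.64 err mm [ 3.  -0.6  1.1]
wrist dish 0.94 [ 0.501 -0.464 -0.002]
t 29.85 pos [ 0.442  -0.2793  0.2033] yaw -172.6 grip 0.995 F [ 0.   0.9 -0.1]
```

View pics/s_end.png

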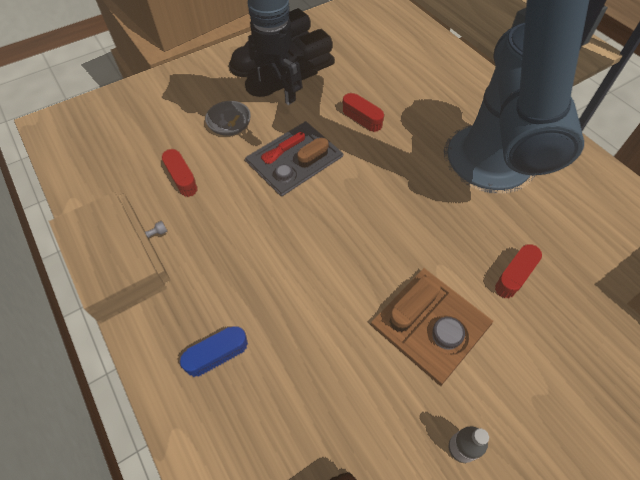

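The scene shows both kits made up, and the dish (228,118) and bottle (468,443) where they were. Handing in.

```bash
python3 -c "
from rig import env; print(env.job_done())"
```

```text
the job is handed in; nothing more can be done
None
```

I made up both kits and handed the job in at about 30 s of the 112 s allowed. No verdict was reported. The large brush and large tin are in the pine home tray. The small tin, small brush and shoehorn are in the grey travel tray, and the gripper is clear of everything.

- **Position:** the last pictures show all five things in their own recesses, lids up and bristles down. The trained networks place each centre within about 5 mm of its recess centre (the limits are 13 mm, and 17 mm for the shoehorn).
- **Disagreements:** the cameras differ by up to about 6 mm. On the small tin the scene camera gave 5 mm off and the wrist camera under 1 mm. The scene camera put the large tin 3.9 mm low and the shoehorn 3.6 mm low, just inside the 4 mm height limit; the other cameras put them 2.1 mm low and 1.1 mm high. I take this as network error, since they are rated to about 4 mm.
- **Missed detections:** the large brush was found only by the top camera in the last check. The top camera did not find the small brush or the shoehorn, which the arm may have hidden. A low-confidence second "large brush" at the large tin's spot was a false report.
- **Bystanders:** the dish and bottle read within about 6 mm of where they started, which is within network error. I checked the keys only by eye; they still lie in the dish. I did not touch the red or blue look-alike brushes.

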